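# Scrub the display jar, then draw the brush handle out and hold it

## Robot

A 7-joint arm with a two-finger parallel gripper is mounted at the origin on the work surface. World frame = base frame: x ahead of the robot, y to its left, z up, the work surface at z = 0. Lengths are in m, angles in rad, forces in N, time in s.
With the tool pointing down it reaches from about 0.425 to 0.925 m from the base axis. Payload 6.8 kg.
Tool frame: the origin (TCP) lies on the front face of the gripper's body, between the roots of the fingers; the fingertips stand 73 mm ahead of it and the grasp point (between the pads) lies 54 mm ahead of it (env.nose_length is the distance from the TCP to the fingertips, in m); z points along the fingers, y is the line along which they close (so a half turn about z gives the same grasp; the last joint's range is limited). The gripper opens to 85 mm and grips with 20 to 120 N. Pads are 22 mm wide; open, the fingers measure 114 mm over their backs; the gripper's body (76 mm by 85 mm) begins 54 mm behind the grasp point. The pads swing forward as they close: fully open they stand 13 mm farther back than shut.
Start: joints at [-1.236, 0.477, 0.022, 1.555, -0.011, 1.109, -0.083], TCP at [0.289, 0.61, 0.304] pointing down, gripper open.
Joint ranges: [-2.96, 2.96], [-0.34, 2.1], [-1.41, 1.46], [0.24, 2.44], [-1.37, 4.51], [0.17, 1.92], [-2.96, 2.96]. Speed limits (rad/s): [2.39, 2.39, 3.14, 3.14, 3.14, 3.14, 3.14].

## Interface

Orientations are given as a unit quaternion [w, x, y, z].
In Python, from cell import env, kin, camera, calibration, job gives the robot as it stands. The module is installed in compiled form; this text tells all that it offers. Calls block until the motion is done:
- env.reach(position, orientation): joint-space move of the TCP to a pose.
- env.movel(position, velocity=0.15, rot=None, stop_force=None): straight line of the TCP; rot=None keeps the orientation; velocity is the mean speed in m/s. With stop_force (N) it stops when the force on the tool has changed by that much, and returns True; else False.
- env.goto_joints(angles): joint-space move.
- env.grip(opening, f_grip=None): finger opening in m; f_grip is the grip in N (None keeps the last); returns when the fingers have stopped.
- env.dwell(seconds).
- kin.inverse_kinematics(position, orientation): joint angles nearest the present ones, or None.
- env.get_state(): the state.
- camera(name): name is "side" or "top" or "wrist"; returns (picture, depth): 420x560x3 uint8, blue, green, red; 420x560 float32, m along the optical axis (not along the pixel's ray), 0 where there is no reading.
- calibration(name): a dict with "fx", "fy", "cx", "cy" (pixels), "rvec" (rotation vector, rad) and "tvec" (3), from world to camera coordinates, as OpenCV has them. Camera axes: x right, y down, z forward; pixel columns grow to the right and rows downward; lengths in m; the calibration is good to about 2 mm. A picture is of the moment at which its call begins: read the wrist's pose just before it. calibration takes no time and is no camera call; for the wrist camera it gives the pose at the moment of the call.
A pose or a line that the arm cannot do raises env.PlanningError and nothing moves.
- job.job_done(): hands the job in; it is judged then, once.
The state is a dict: "time": time; "qpos": joint angles; "joint_velocities": joint speeds; "joint_torque": joint torques, N m; "tcp_pos": TCP position; "orientation": TCP orientation; "force": force on the tool from outside, world axes, zero at the start; "torque": the same for the moment, N m; "opening": finger opening in m; "gripper_force": force on a finger pad.
Only numpy, scipy, OpenCV 4.12 (cv2) and the standard library are available. Lean on these libraries where they do the work, as an engineer would, in place of code of your own. Each camera call takes 0.05 s, during which the arm holds its last target. There are 200 camera calls.

## Task

Scrub out the clear display jar with the push-button telescopic brush that stands in it: two full strokes, each up until the top of the bristles is about level with the jar's mouth and back down to the bottom, with the handle still short and the bristle head never leaving the jar. Then, with the brush back on the bottom, press in the button on the side of the handle and pull the handle straight up past its first stop to its second, so that the handle is fully extended while the bristle head stays down at the bottom of the jar. Finish while holding the handle out like that (it sinks back if let go), and leave the other things on the stall alone.

Things in the scene. Friction and masses are not known exactly. Their poses are not given: they have to be found in the camera images.
- jar: Clear straight-sided jar glued on a round wooden foot (92 mm across, 8 mm thick), fixed to the table. Outer diameter 68 mm, inner about 60 mm, mouth 123 mm above the table. Origin at the centre of the foot's underside, on the table, z up.
- jar_floor (a point): Centre of the jar's inner floor, 13 mm above the table; the mouth is 110 mm above it.
- brush: Telescopic jar brush, loose, 0.55 kg, standing upright in the jar. Origin: centre of the bristle head's underside; z up the shaft, x towards the button. Along z: rigid dark brown bristle head 0 to 60 mm (52 mm diameter), steel tube to 135 mm (20 mm diameter), black square handle to 215 mm when short. This frame is that of the bristle head and lowest tube: it does not rise as the handle is drawn out.
- handle_mid (a point): Middle of the black handle, on its axis, 175 mm above the brush's origin when short; it rises with the handle. The handle is 26 x 26 mm, its faces square to the brush's x and y, and 80 mm long.
- button_face (a point): Centre of the outer face of the grey push button on the +x side of the handle, 185 mm above the brush's origin when the handle is short (it rises with the handle). The face is 13 mm wide and 18 mm high, 19 mm from the handle's axis: 6 mm out from the handle's side, 1 mm out when pressed fully in.
- brush_button (a joint): Travel of the push button: 0 out, 0.005 m fully in (spring about 6 N). With the button out a latch locks the handle short (1 mm play), so lifting the handle lifts the whole brush. From about 0.003 m in, the latch is free. Squeezing the handle across its x faces presses the button, across its y faces does not. It may stay pressed all the way.
- brush_handle (a joint): How far the handle is drawn out of the middle tube: 0 short, 0.045 m at the first stop. It moves first. The sections rub with about 1 N only, so the bristle head's own weight (3 to 4 N) keeps it down while the handle is lifted. Nothing latches at the stops: let go, the handle sinks back by its weight, onto the latch at about 9 mm (the last bit only with the button in).
- brush_mid (a joint): How far the middle tube is drawn out of the lowest tube: 0 in, 0.045 m out. It moves after the first stop; with both at 0.045 m (90 mm in all) the handle is at its second stop, and pulling on lifts the whole brush.
- brush_cup: Bystander: white ceramic cup, 74 mm across and 90 mm high, holding three plain wooden brushes that rise to about 185 mm and have no button; origin under its centre.
- geode: Bystander: brown half geode, 76 mm across, about 45 mm high, origin under its centre.
- crystal: Bystander: pale crystal on a 45 mm square wooden foot, 80 mm high, origin under its centre.
- pebble: Bystander: green-grey polished pebble, 40 mm across, 18 mm high, origin under its centre.
- amber: Bystander: polished amber, 36 mm across, 16 mm high, origin under its centre.
- oil_bottle: Bystander: small amber glass bottle, 40 mm across, 85 mm high, origin under its centre.
- loupe: Bystander: folding loupe lying flat, lens case 44 mm across, 12 mm thick, its cover reaching 69 mm from the origin, which lies under the lens.
There are look-alikes about, which are no part of the job. Leave any pink look-alike of the jar alone.

How it is judged:
On the way, in this order (a step that is already met when the one before it is completed fails the run):
1. first stroke up inside the jar, handle still short (z of brush in the frame of jar_floor above 0.035 m and value of joint each of brush_mid, brush_handle below 0.007 m), for 0.1 s.
2. first stroke down to the bottom, handle still short (z of brush in the frame of jar_floor below 0.01 m and value of joint each of brush_mid, brush_handle below 0.007 m), for 0.1 s.
3. second stroke up inside the jar, handle still short (all of step 1), for 0.1 s.
4. second stroke down to the bottom, handle still short (all of step 2), for 0.1 s.
5. button pressed in by the fingers, brush on the bottom, handle still short (all of step 4 and value of joint brush_button above 0.003 m and contact force between the fingers and brush above 1 N), for 0.1 s.
At the end, for the whole second after the job is handed in: Both sections of the handle are drawn out to within 6 mm of their 45 mm stops, held there by the fingers (contact over 1 N) for the last second; the bristle head is inside the jar, less than 25 mm above its floor and within 15 mm of its centre, within 0.2 rad of upright and at rest (value of joint each of brush_handle, brush_mid above 0.039 m and z of brush in the frame of jar_floor below 0.025 m and horizontal distance between brush and jar_floor below 0.015 m and angle between brush's own z axis and vertical below 0.2 rad and contact force between the fingers and brush above 1 N and linear speed of brush below 0.03 m/s); the arm keeps its last pose, push and grip.
It fails at once if the bristle head leaves the jar (z of brush in the frame of jar_floor above 0.105 m).
It fails at once if a bystander is shifted by more than 25 mm (distance of any of brush_cup, geode, crystal, pebble, amber, oil_bottle, loupe from where it was at the start of the episode above 0.025 m).
It fails at once if a bystander is tipped over (angle between any of brush_cup, geode, crystal, pebble, amber, oil_bottle, loupe's own z axis and vertical above 0.5 rad).
It also fails if it takes over 54 s, if anything falls off the work surface, if the arm or the gripper's body presses on something with over 40 N, if the wrist force passes 120 N, or if a joint passes its speed limit or range.

## Working session

There is one attempt and no reset: what is moved stays moved. The work goes in short steps, each a Python script; the robot and the scene stay as the last script left them, time stands still between calls to the robot, and variables do not carry over. Pictures are saved under pics/ and viewed, at most 10 in all, crops included, and the job is handed in when it is done.

```bash
mkdir -p pics
cat > h.py <<'E'
import numpy as np, cv2
from cell import env, kin, camera, calibration, job
def snap(n):
    c=calibration(n); p,d=camera(n); return p,d,c
def pts(uv,d,c):
    uv=np.atleast_2d(uv).astype(float); R=cv2.Rodrigues(np.array(c["rvec"],float))[0]; t=np.array(c["tvec"],float).ravel()
    z=d if np.ndim(d)==1 else np.array([d[int(v),int(u)] for u,v in uv])
    P=np.c_[(uv[:,0]-c["cx"])/c["fx"]*z,(uv[:,1]-c["cy"])/c["fy"]*z,z]
    return (P-t)@R
def onplane(uv,c,h):
    uv=np.atleast_2d(uv).astype(float)
    a=pts(uv,np.zeros(len(uv)),c); b=pts(uv,np.ones(len(uv)),c); s=(h-a[:,2])/(b[:,2]-a[:,2]); return a+s[:,None]*(b-a)
E
python3 - <<'E'
from h import *
for n in("side","top"):
    p,d,c=snap(n); cv2.imwrite(f"pics/{n}0.png",p); np.savez(f"{n}0.npz",p=p,d=d,**{k:np.array(v) for k,v in c.items()})
    print(n,c)
print(env.get_state()["time"],env.get_state()["orientation"],env.nose_length)
E
```

```text
side {'fx': 442.6859127786049, 'fy': 442.6859127786049, 'cx': 281.13003402441313, 'cy': 205.50445667329134, 'rvec': array([ 2.27206979, -0.69039578,  0.29973808]), 'tvec': array([-0.43823466,  0.28702711,  0.90826034])}
top {'fx': 429.56792045957013, 'fy': 429.56792045957013, 'cx': 285.306051879591, 'cy': 207.72680021628705, 'rvec': array([ 2.16101853, -2.05224894,  0.21473241]), 'tvec': array([-0.04672985,  0.5552843 ,  1.01660366])}
0.1 [-1.33013812e-04  2.19581527e-01  9.75593788e-01 -8.34382116e-04] 0.0726
```

View pics/side0.png

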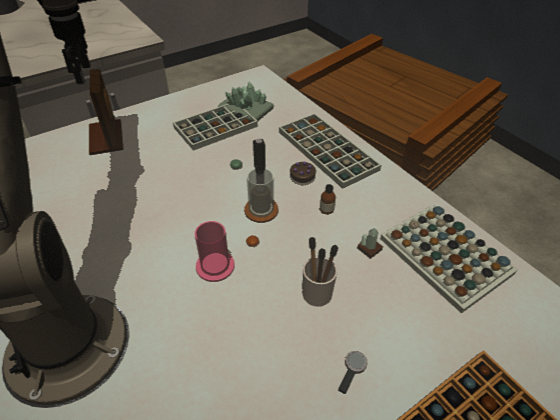

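View pics/top0.png

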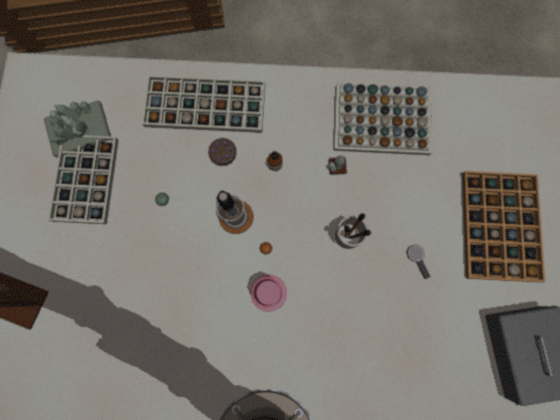

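Candidates: the clear jar with the black square handle (side 260,180; top 230,208), the pink jar (side 213,250; top 268,292) and the cup with plain brushes (side 319,275; top 352,230). By the description I choose the clear jar on the wooden foot, and check it in one close crop.

Run:
```python
from h import *
im=[]
for n,(x0,y0,w,h) in dict(side=(225,130,70,100),top=(200,175,70,70)).items():
    z=np.load(f"{n}0.npz"); p=z["p"][y0:y0+h,x0:x0+w]; k=580//h if n=="side" else 5
    p=cv2.resize(p,None,fx=5,fy=5,interpolation=cv2.INTER_CUBIC); p=np.clip(p*1.8,0,255).astype(np.uint8)
    im.append(cv2.copyMakeBorder(p,0,500-p.shape[0],0,5,cv2.BORDER_CONSTANT))
cv2.imwrite("pics/crop.png",np.hstack(im))
# foot by colour, top view
for n in("side","top"):
    z=np.load(f"{n}0.npz"); hsv=cv2.cvtColor(z["p"],cv2.COLOR_BGR2HSV)
    box=(slice(130,225),slice(225,295)) if n=="side" else (slice(180,238),slice(205,262))
    m=np.zeros(hsv.shape[:2],np.uint8)
    m[box]=cv2.inRange(hsv,(3,90,40),(20,255,255))[box]
    v,u=np.nonzero(m); e=cv2.fitEllipse(cv2.convexHull(np.c_[u,v].astype(np.int32)))
    print(n,"foot ellipse",e,onplane(e[0],z,.008),len(u))
    b=np.zeros_like(m); b[box]=cv2.inRange(hsv,(0,0,0),(180,255,45))[box]
    k,l,s,_=cv2.connectedComponentsWithStats(b); print(s[1:])
    v,u=np.nonzero(b); P=pts(np.c_[u,v],z["d"][v,u].astype(float),z); q=P[(P[:,2]>.16)&(P[:,2]<.26)]
    print("handle pts",len(q),q.mean(0),q.min(0),q.max(0)); t=q[q[:,2]>q[:,2].max()-.004]; print("top",len(t),t.mean(0),cv2.minAreaRect((t[:,:2]*1000).astype(np.float32)))
```

```text
side foot ellipse ((259.4507141113281, 150.41656494140625), (70.91776275634766, 142.09466552734375), 178.4818115234375) [[0.66728285 0.32406307 0.008     ]] 293
[[286 130   3   3   3]
 [294 137   1   1   1]
 [254 141  11  33 313]
 [291 174   4   6  11]]
handle pts 263 [0.53260018 0.10197253 0.19707619] [0.52262242 0.09462442 0.16069913] [0.54549823 0.12095041 0.22954064]
top 21 [0.53519479 0.10316929 0.22725295] ((534.192138671875, 103.01066589355469), (12.794468879699707, 18.713335037231445), 59.69788360595703)
top foot ellipse ((235.90133666992188, 217.34739685058594), (30.159149169921875, 34.019168853759766), 68.7425537109375) [[0.53545033 0.11014808 0.008     ]] 262
[[217 194  18  19 166]
 [232 215   1   1   1]]
handle pts 145 [0.53063856 0.10770759 0.20281808] [0.52365666 0.0969047  0.16002969] [0.5442309  0.12779643 0.23295938]
top 12 [0.5317883  0.11158275 0.23048383] ((532.3834228515625, 110.47480773925781), (15.390670776367188, 23.693357467651367), 20.190093994140625)
```

View pics/crop.png

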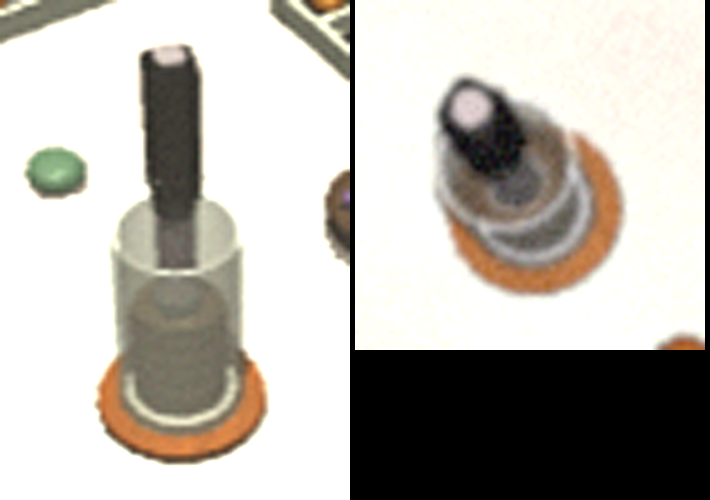

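The crop confirms it: clear jar on an orange-brown wooden foot with a black square handle (side about 259,157; top about 225,203). The button isn't visible, so I look from straight above with the wrist camera.

Run:
```python
from h import *
from scipy.spatial.transform import Rotation as Ro
s=env.get_state(); c=calibration("wrist"); R=cv2.Rodrigues(np.array(c["rvec"]))[0]; C=-R.T@np.array(c["tvec"]).ravel()
q=s["orientation"]; T=Ro.from_quat(np.r_[q[1:],q[0]]); 
print("cam in tool",T.inv().apply(C-s["tcp_pos"]),"axis in tool",T.inv().apply(R[2]), "tool xy",T.as_matrix()[:,:2].T, c["fx"])
off=C-s["tcp_pos"]; a=R[2]
# point optical axis through handle top, keep orientation; camera ~0.25 above
tgt=np.array([.534,.109,.228]); cam=np.array([.534,.109,.46]); 
tcp=cam-off; print(tcp)
env.reach(tcp,q); p,d,c=snap("wrist"); print(env.get_state()["tcp_pos"],env.get_state()["time"])
cv2.imwrite("pics/w1.png",p); np.savez("w1.npz",p=p,d=d,**{k:np.array(v) for k,v in c.items()})
```

```text
cam in tool [ 0.06858149 -0.0003309  -0.06974307] axis in tool [-0.27383423  0.00113569  0.96177623] tool xy [[-9.03567870e-01  4.28444970e-01 -1.06894902e-04]
 [ 4.28444526e-01  9.03566513e-01 -1.68645077e-03]] 315.63201585683595
[0.59606614 0.07980613 0.3902638 ]
[0.5959525  0.08125887 0.38996372] 2.3583
```

View pics/w1.png

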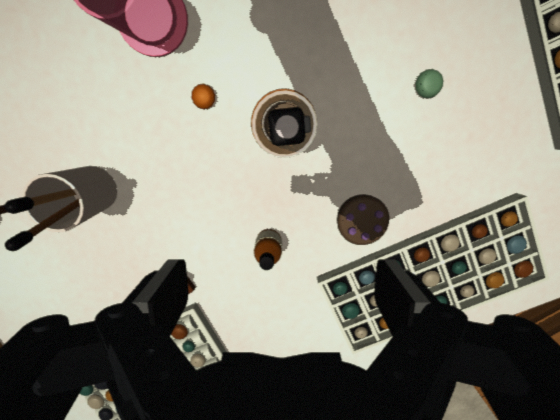

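The wrist picture shows the jar from straight above, with the handle top at about (287,126). I enlarge that part to find the button.

Run:
```python
from h import *
z=np.load("w1.npz"); p=z["p"]; c=p[80:165,240:330]
cv2.imwrite("pics/w1c.png",np.clip(cv2.resize(c,None,fx=7,fy=7,interpolation=cv2.INTER_NEAREST)*2.2,0,255).astype(np.uint8))
g=p.max(2).astype(int); 
m=((g<60).astype(np.uint8)); m[:85]=0;m[160:]=0;m[:,:245]=0;m[:,325:]=0
cs=cv2.findContours(m,cv2.RETR_EXTERNAL,cv2.CHAIN_APPROX_NONE)[0]
for k in sorted(cs,key=cv2.contourArea)[-3:]: print(cv2.contourArea(k),cv2.minAreaRect(k))
for u,v in((287,126),(287,100),): print(pts((u,v),z["d"],z))
P=pts(np.array([(u,v) for v in range(90,160) for u in range(250,325)]),z["d"],z); q=P[P[:,2]>.215]; print("top",len(q),q.mean(0),cv2.minAreaRect((q[:,:2]*1000).astype(np.float32)))
r=P[(P[:,2]>.17)&(P[:,2]<.215)]; print("lower",len(r),r.mean(0) if len(r) else'')
r=P[(P[:,2]>.117)&(P[:,2]<.13)]; print("rim",len(r),r.mean(0),cv2.minEnclosingCircle((r[:,:2]*1000).astype(np.float32)))
```

```text
1414.0 ((287.5, 124.0), (42.0, 45.0), 90.0)
[[0.53991601 0.11201832 0.23049222]]
[[0.51568231 0.12727351 0.02678341]]
top 1277 [0.53962842 0.11139888 0.23126326] ((540.0037841796875, 111.34696197509766), (26.028400421142578, 25.921890258789062), 70.4172592163086)
lower 99 [0.54560518 0.12676254 0.20652078]
rim 831 [0.5391804  0.11102667 0.12220107] ((539.8884887695312, 110.35468292236328), 33.91748809814453)
```

View pics/w1c.png

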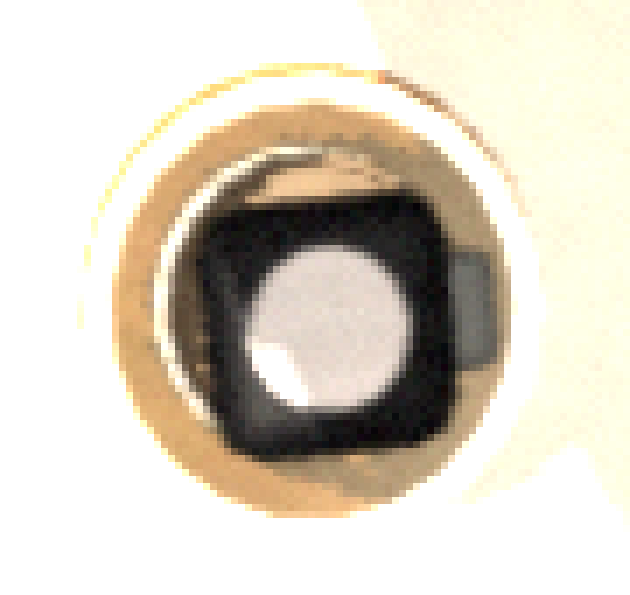

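The button is the grey tab at crop (475,310), which is to the right in the wrist picture. In the world its direction is about 70.4° in yaw, the axis is at (0.540, 0.111), and the handle top is near z = 0.229. I grip first across the y faces, lift 8 mm as a test, then do the strokes.

```bash
cat >> h.py <<'E'
from scipy.spatial.transform import Rotation as Ro
def down(deg):
    a=np.radians(deg); y=np.array([np.cos(a),np.sin(a),0]); z=np.array([0,0,-1.]); 
    q=Ro.from_matrix(np.c_[np.cross(y,z),y,z]).as_quat(); return np.r_[q[3],q[:3]]
AX=np.array([.540,.1110]); YAW=70.4
def st(m=""):
    s=env.get_state(); print(m,"t%.2f"%s["time"],"tcp",np.round(s["tcp_pos"],4),"F",np.round(s["force"],2),"M",np.round(s["torque"],2),"op %.4f gf %.1f"%(s["opening"],s["gripper_force"]))
E
python3 - <<'E'
from h import *
for a in (YAW,YAW+180,YAW+90,YAW-90): print(a,np.round(kin.inverse_kinematics([*AX,.252],down(a)),2))
q=down(YAW-90)
j=kin.inverse_kinematics([*AX,.252],q); j2=kin.inverse_kinematics([*AX,.252],down(YAW+90))
if abs(j2[6])<abs(j[6]): q=down(YAW+90)
env.reach([*AX,.33],q); st("above"); env.movel([*AX,.252],velocity=.08,stop_force=8); st("down")
env.grip(.02,60); st("gripped")
env.movel([*AX,.260],velocity=.04); env.dwell(.2); st("lift8")
p,d,c=snap("side"); cv2.imwrite("pics/s2.png",cv2.resize(p[70:240,180:360],None,fx=3.4,fy=3.4))
E
```

```text
70.4 [-0.57  0.34  0.32  1.92 -0.13  0.9   1.04]
250.4 [-1.01  0.46  0.91  1.95 -0.45  0.95 -1.79]
160.4 [-0.37  0.33  0.06  1.91 -0.03  0.9   2.51]
-19.599999999999994 [-0.78  0.37  0.58  1.94 -0.26  0.91 -0.41]
above t3.68 tcp [0.5402 0.1111 0.3302] F [-0.53 -0.21  0.58] M [-0.04  0.04  0.04] op 0.0854 gf 0.0
down t4.81 tcp [0.5404 0.111  0.2525] F [0.16 0.1  0.13] M [ 0.07 -0.02  0.02] op 0.0853 gf 0.0
gripped t5.38 tcp [0.5399 0.1111 0.2522] F [-1.11 -0.13  3.43] M [ 0.08  0.41 -0.02] op 0.0254 gf 61.1
lift8 t5.93 tcp [0.5397 0.111  0.2596] F [ 0.2  -0.51 -5.95] M [0.04 0.01 0.02] op 0.0255 gf 60.2
```

View pics/s2.png

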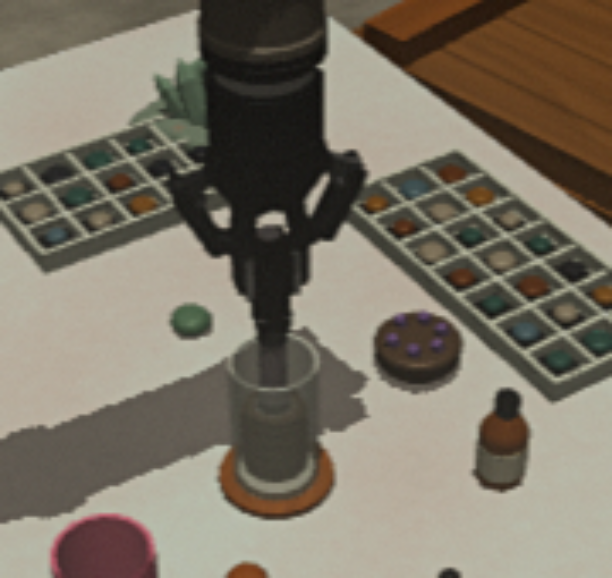

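The picture shows the handle held between the fingers at about (270,270) and the head clear of the floor at (275,445). The wrist carries about 6 N, so the whole brush is hanging from the grip. Now the two strokes.

Run:
```python
from h import *
for i in (1,2):
    env.movel([*AX,.301],velocity=.06); env.dwell(.4); st(f"up{i}")
    if i==1: p,d,c=snap("side"); cv2.imwrite("pics/s3.png",cv2.resize(p[70:240,180:360],None,fx=3.4,fy=3.4))
    env.movel([*AX,.258],velocity=.06); 
    h=env.movel([*AX,.249],velocity=.02,stop_force=9); env.dwell(.4); st(f"down{i} {h}")
```

```text
up1 t7.22 tcp [0.54   0.111  0.3008] F [-0.13 -0.48 -5.96] M [ 0.02 -0.03 -0.07] op 0.0253 gf 60.2
down1 True t8.92 tcp [0.5405 0.1112 0.2522] F [-1.97 -0.46  5.4 ] M [-0.12  0.28 -0.01] op 0.0252 gf 61.9
up2 t10.31 tcp [0.54   0.111  0.3009] F [ 0.41  0.15 -6.21] M [-0.   -0.06  0.  ] op 0.0252 gf 60.2
down2 True t11.96 tcp [0.5404 0.1111 0.2522] F [-1.67 -0.67  4.81] M [-0.03  0.3  -0.01] op 0.0255 gf 61.9
```

View pics/s3.png

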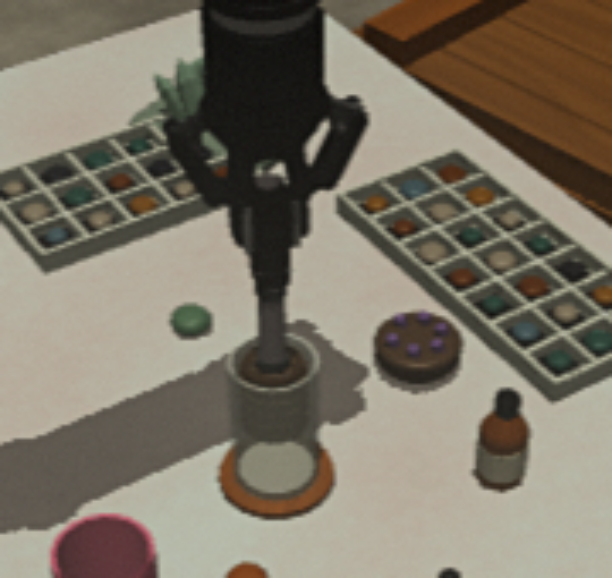

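The picture shows the head up inside the jar, with the bristle top at (272,360) about level with the mouth and the floor clear below. Both strokes ended on the bottom. Next I let go, turn the gripper 90° above the handle and measure again.

Run:
```python
from h import *
env.grip(.085,60); env.movel([*AX,.39],velocity=.15); env.reach([*AX,.39],down(YAW)); st("above")
p,d,c=snap("wrist"); cv2.imwrite("pics/w4.png",p)
v,u=np.mgrid[0:420:1,0:560:1]; P=pts(np.c_[u.ravel(),v.ravel()],d.ravel().astype(float),c); ok=(d.ravel()>0)&(np.hypot(*(P[:,:2]-AX).T)<.03)
q=P[ok&(P[:,2]>.215)&(P[:,2]<.25)]; t=q[q[:,2]>np.median(q[:,2])-.004]; print("top",len(t),t.mean(0),cv2.minAreaRect((t[:,:2]*1000).astype(np.float32)))
r=P[ok&(P[:,2]>.185)&(P[:,2]<.212)]; print("lower",len(r),r.mean(0) if len(r) else'')
```

```text
above t15.00 tcp [0.5399 0.111  0.3896] F [-0.97  0.57 -1.12] M [-0.   -0.05 -0.  ] op 0.0850 gf 0.0
top 989 [0.53905676 0.11181596 0.22782227] ((539.8928833007812, 111.69900512695312), (25.092893600463867, 24.824604034423828), 69.71863555908203)
lower 305 [0.53426159 0.11964462 0.20112468]
```

View pics/w4.png

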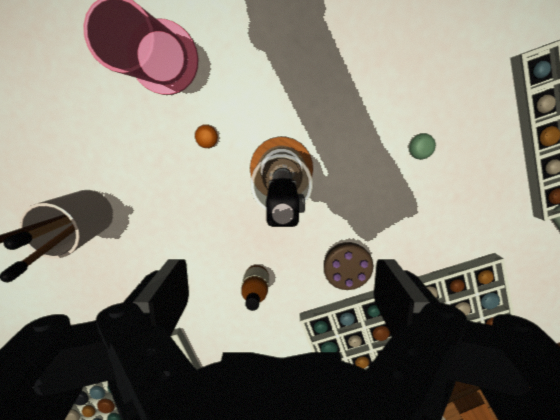

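The picture shows the handle top at (283,210), still upright in the jar, with the grey button at (300,203) facing one finger. I grip across the x faces, check that the button is in, and pull up gently.

Run:
```python
from h import *
a=np.radians(70.); A=np.array([.5398,.1114])+.001*np.array([np.cos(a),np.sin(a)])
q=down(70.); env.reach([*A,.33],q); env.movel([*A,.252],velocity=.08,stop_force=8); st("down")
env.grip(.02,60); env.dwell(.5); st("gripped")
s=env.get_state()
if s["opening"]<.0285:
    for z in (.270,.297,.315,.338): env.movel([*A,z],velocity=.04); env.dwell(.1); st(f"z{z}")
    p,d,c=snap("side"); cv2.imwrite("pics/s5.png",cv2.resize(p[70:240,180:360],None,fx=3.4,fy=3.4))
```

```text
down t16.52 tcp [0.5405 0.1124 0.2525] F [-1.03 -0.35 -0.36] M [-0.05  0.04  0.03] op 0.0853 gf 0.0
gripped t17.59 tcp [0.5403 0.1122 0.2524] F [-1.11 -2.29  5.36] M [-0.26  0.29  0.03] op 0.0253 gf 59.7
z0.27 t18.29 tcp [0.5401 0.1123 0.2699] F [ 0.24 -1.13 -1.37] M [-0.1  -0.25  0.04] op 0.0253 gf 59.2
z0.297 t19.22 tcp [0.5402 0.1124 0.2969] F [-0.26 -0.1  -0.97] M [-0.11 -0.15 -0.02] op 0.0254 gf 59.3
z0.315 t19.92 tcp [0.5401 0.1123 0.315 ] F [-0.17  0.05 -0.89] M [-0.06 -0.15  0.  ] op 0.0253 gf 59.4
z0.338 t20.74 tcp [0.5402 0.1124 0.338 ] F [-0.86  0.54 -0.9 ] M [-0.01 -0.09 -0.  ] op 0.0256 gf 59.4
```

```bash
ls pics
```

```text
crop.png
s2.png
s3.png
s5.png
side0.png
top0.png
w1.png
w1c.png
w4.png
```

View pics/s5.png

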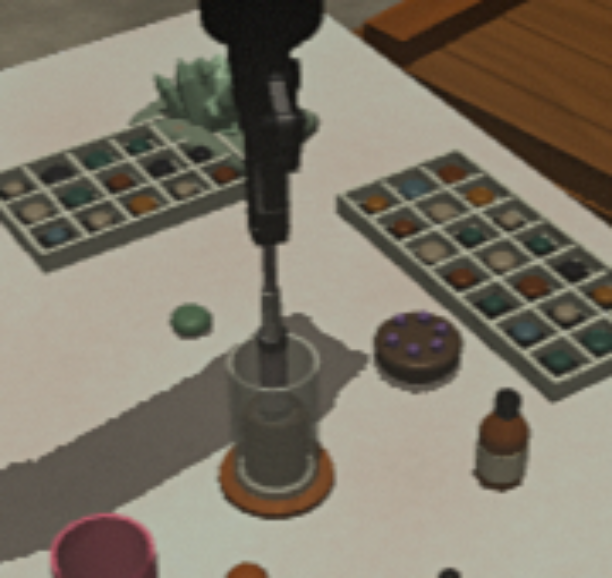

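The picture shows the thin extended tubes at (270,280) and the head still at the bottom (278,440). I creep up to the second stop by force, then hand in.

Run:
```python
from h import *
x,y,_=env.get_state()["tcp_pos"]
h=env.movel([.5402,.1124,.348],velocity=.01,stop_force=2.5); st(f"stop {h}"); env.dwell(1); st("hold")
z=env.get_state()["tcp_pos"][2]
if .339<z<.352:
    print(job.job_done())
```

```text
stop True t21.38 tcp [0.5397 0.1123 0.342 ] F [ 0.72  0.28 -1.62] M [ 0.18 -0.32 -0.03] op 0.0252 gf 59.8
hold t22.38 tcp [0.5395 0.1123 0.3414] F [ 0.69  0.24 -1.8 ] M [ 0.45 -0.58 -0.02] op 0.0255 gf 59.6
the job is handed in; nothing more can be done
None
```

I did both scrub strokes with the handle short, pressed the button, drew the handle out about 89 of its 90 mm with the head still at the jar's bottom, and handed the job in at 22.4 s with the handle held out; no verdict came back.

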